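Load the brass pattern plate on the cuff die

TASK

Load the cuff die: take the brass pattern plate, the yellow one with the dotted openwork, thread its two holes over the two guide pins of the dark die base and lower it until it lies flat on the base. Do not let it drop onto the base, and leave the copper plate and the silvery plate where they lie.

Things in the scene. Friction and masses are not known exactly. Their poses are not given: they have to be found in the camera images.
- brass_plate: Brass (yellow) flat link-shaped plate, 170 mm long, 8 thick: two 60 mm round ends, each with a 30 mm through hole 55 mm from the middle, joined by a waist 36 mm wide, 60 long, with dark dots on top; about 0.45 kg. Lies flat on the bench; grip across the waist from above. Origin at the centre of its underside, x along its length (through both holes), z up. Fits either way round.
- die_base: Fixed dark steel die base: two blocks 56 mm long, 76 wide, 20 high, centred 55 mm either side of the middle, joined by a bar 30 wide, 10 high. On each block's centre stands a bright pin, 42 mm tall (tip 62 above the bench), 14 mm thick, its top 18 mm tapering to 6. The plate lies home on the block tops. Origin at the centre of its underside, on the bench; x along the line through both pins, z up.
- copper_plate: Copper (reddish) plate with a few dark cross lines, same outline as the brass one: 170 mm long, 60 mm wide at its round ends, 36 mm at the waist, 8 mm thick, two 30 mm through holes 110 mm apart; lies flat on the bench; origin at the centre of its underside, x along its length, z up. Not wanted: stays where it lies
- steel_plate: Plain silvery plate, same outline as the brass one: 170 mm long, 60 mm wide at its round ends, 36 mm at the waist, 8 mm thick, two 30 mm through holes 110 mm apart; lies flat on the bench; origin at the centre of its underside, x along its length, z up. Not wanted: stays where it lies
Things that resemble listed ones, but are neither listed nor needed, are in the scene too. Leave any green or pink look-alike of the brass_plate alone.

How it is judged (in metres and radians):
On the way:
1. the brass plate is lifted clear of the bench (height (world z) of brass_plate above 0.04 m), for 0.1 s.
At the end, for the whole second after the job is handed in: Brass plate flat on the die base, a pin through each hole: centre within 13 mm of the base's, underside within 6 mm of the block tops, within 12 degrees of the pins' line and 5 of level, at rest; copper and silvery plates within 30 mm of their starts (horizontal distance between brass_plate and die_base below 0.013 m and z of brass_plate in the frame of die_base between 0.014 and 0.026 m and angle between the x axis of brass_plate and the x axis of die_base, either way round below 0.21 rad and angle between brass_plate's own z axis and vertical below 0.09 rad and linear speed of brass_plate below 0.02 m/s and angular speed of brass_plate below 0.15 rad/s and distance of each of copper_plate, steel_plate from where it was at the start of the episode below 0.03 m); the robot touches nothing.
It fails at once if the brass plate is dropped onto the die base (comes down at the pins faster than 0.5 m/s, as after a free fall of about 13 mm) (horizontal distance between brass_plate and die_base below 0.06 m and height (world z) of brass_plate below 0.08 m and linear speed of brass_plate above 0.5 m/s).
It fails at once if the copper or the silvery plate is picked up or pushed 30 mm away (distance of any of copper_plate, steel_plate from where it was at the start of the episode above 0.03 m).
It also fails if it takes over 32 s, if anything falls off the work surface, if the arm or the gripper's body presses on something with over 40 N, if the wrist force passes 120 N, or if a joint passes its speed limit or range.

ROBOT

A 7-joint arm with a two-finger parallel gripper is mounted at the origin on the work surface. World frame = base frame: x ahead of the robot, y to its left, z up, the work surface at z = 0. Lengths are in mm, angles in rad, forces in N, time in s.
With the tool pointing down it reaches from about 400 to 875 mm from the base axis. Payload 4.4 kg.
Tool frame: the origin (TCP) lies midway between the tips of the shut fingers; the grasp point (between the pads) lies 19 mm behind it; z points along the fingers, y is the line along which they close (so a half turn about z gives the same grasp; the last joint's range is limited). The gripper opens to 85 mm and grips with 20 to 120 N. Pads are 22 mm wide; open, the fingers measure 114 mm over their backs; the gripper's body (76 mm by 85 mm) begins 54 mm behind the grasp point. The pads swing forward as they close: fully open they stand 13 mm farther back than shut.
Start: joints at [-0.066, 0.628, 0.038, 1.517, -0.027, 0.996, -0.02], TCP at [650.014, 0.027, 231.313] pointing down, gripper open.
Joint ranges: [-3.06, 3.06], [-0.37, 2.12], [-1.25, 1.32], [0.18, 2.47], [-1.1, 4.24], [0.23, 1.98], [-2.94, 2.94]. Speed limits (rad/s): [2.57, 2.57, 3.14, 3.14, 3.14, 3.14, 3.14].

INTERFACE

Orientations are given as [roll, pitch, yaw] about the fixed x, y, z axes, in that order (R = Rz(yaw) Ry(pitch) Rx(roll)).
In Python, from cell import monitor, cams, ctrl gives the robot as it stands.
- The arm moves only by the tool drive_tool, never from a script. Its argument "motion" is a list of rows, each an object with "fingers": the opening, from 0 (shut) to 1 (fully open); "linear": the shift along the tool's x, y, z in m, a list of three; "twist": the turn about the tool's z in rad. In form: [{"fingers": fingers, "linear": [x, y, z], "twist": twist}, ...]. A call has 1 to 5 rows; each row shifts and turns the commanded pose from where the row before left it, along the tool's axes as they then stand; what a row does not reach is not made up. A row lasts 1/12 s, in which the tool goes at most 41.7 mm and 7.16 degrees, less where a joint would pass 70% of its speed; a pose out of reach is approached as far as the arm can. A call with a gripper value outside its range is refused whole. The fingers move at their own pace and stop on an object; the grip force is fixed at half the most. Time passes only in rows, so rows that do not move let the fingers close. It gives the time, the measured TCP pose, the force, the opening and the grip force at its end, in the units of the state.
- monitor.read_state(): the state, without advancing time (a new reading comes with each control period).
- cams.get_image(name): name is "scene" or "side" or "wrist"; returns a dict with "color" (480x640x3 uint8, blue, green, red), "K" (3x3 intrinsics, pixels), "R" (3x3) and "t" (3): a world point X has camera coordinates R X + t. Camera axes: x right, y down, z forward; pixel columns grow to the right and rows downward; lengths in mm; the calibration is good to about 2 mm. A picture is of the moment at which its call begins. There is no depth.
- ctrl.finish_job(): hands the job in; it is judged then, once.
The state is a dict: "clock": time; "qpos": joint angles; "qd": joint speeds; "tau": joint torques, N m; "eef_pos": TCP position; "tool_rot": TCP orientation; "force": force on the tool from outside, world axes, zero at the start; "torque": the same for the moment, N m; "width": finger opening in mm; "gripper_force": force on a finger pad.
Only numpy, scipy, OpenCV 4.12 (cv2) and the standard library are available. Lean on these libraries where they do the work, as an engineer would, in place of code of your own. Each camera call takes 0.05 s, during which the arm holds its last target. There are 200 camera calls.

## Working session

There is one attempt and no reset: what is moved stays moved. The work goes in short steps, Python scripts to look and compute and a tool call to move; the robot and the scene stay as the last step left them, time stands still between calls to the robot, and variables do not carry over. Pictures are saved under pics/ and viewed, at most 10 in all, crops included, and the job is handed in when it is done.

Besides the shell and the picture viewer there is one more tool, called after "Request:" as name(argument=value, ...), one argument or row to a line, values as JSON. drive_tool: Moves the arm, as the interface text tells. Its arguments: {"type":"object","properties":{"motion":{"type":"array"}},"required":["motion"]}

```bash
ls; mkdir -p pics
python3 - <<'E'
from cell import monitor, cams
import cv2, numpy as np
s=monitor.read_state(); print(s['clock'],s['eef_pos'],s['tool_rot'],s['width'])
for n in ['scene','side','wrist']:
    d=cams.get_image(n); cv2.imwrite(f'pics/{n}0.png',d['color']); np.savez(f'pics/{n}0.npz',**d)
    print(n,np.round(-d['R'].T@d['t']),np.round(d['R'][2],2), d['K'][0,0])
a=cv2.imread('pics/scene0.png');b=cv2.imread('pics/side0.png')
E
```

```text
pics
0.0 [6.49364460e+02 2.88543401e-02 2.30402551e+02] [-3.13969645e+00  2.83131875e-05  1.57080394e+00] 85.58482464564153
scene [1578.  612.  909.] [-0.77 -0.26 -0.58] 542.8958635261006
side [-130. -505. 1182.] [ 0.39  0.49 -0.78] 587.7884631037591
wrist [652.  83. 373.] [-0.   -0.32 -0.95] 390.6687487953574
```

View pics/scene0.png

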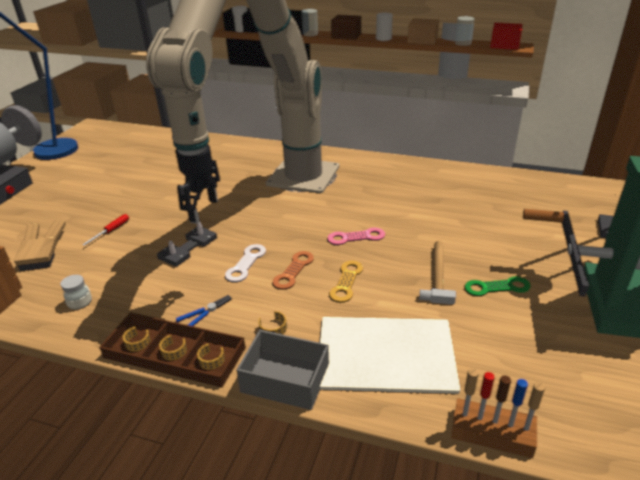

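View pics/side0.png

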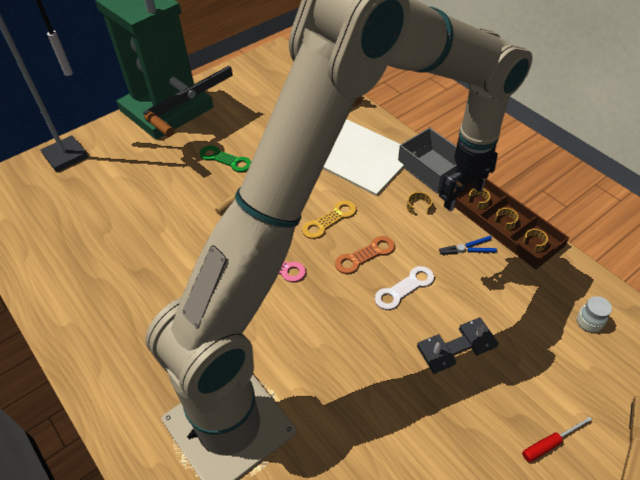

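View pics/wrist0.png

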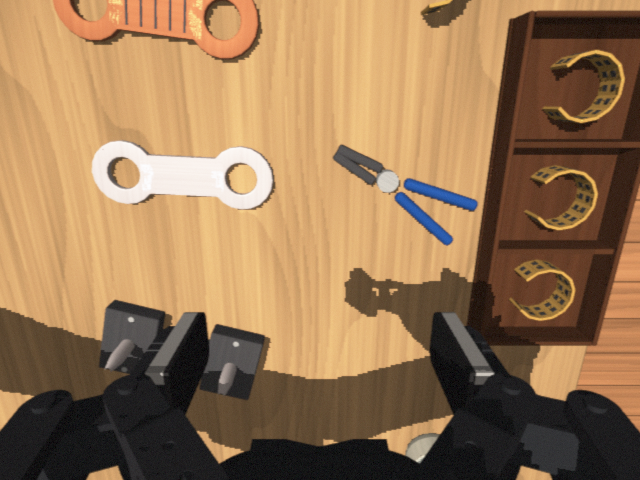

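The scene view shows the brass plate at about (347,281) and the die base at (188,248). In the side view they are at (330,219) and (457,345), with pins near (435,347) and (477,327). The wrist view shows the silvery plate at (182,175) and the die blocks at (132,340) and (233,360), but the brass plate is out of view. Next I'll measure the brass hole centres and the pins in both fixed views.

```bash
cat > h.py <<'E'
import numpy as np, cv2
def ray(d,p):
    K,R,t=d['K'],d['R'],np.array(d['t']).ravel()
    q=cv2.undistortPoints(np.array([[p]],float),K,None)[0,0]
    v=R.T@np.array([q[0],q[1],1]); return -R.T@t, v/np.linalg.norm(v)
def plane(d,p,z):
    c,v=ray(d,p); return c+v*(z-c[2])/v[2]
def tri(obs):
    A=np.zeros((3,3));b=np.zeros(3);L=[ray(d,p) for d,p in obs]
    for c,v in L:
        M=np.eye(3)-np.outer(v,v);A+=M;b+=M@c
    X=np.linalg.solve(A,b); return X,max(np.linalg.norm((np.eye(3)-np.outer(v,v))@(X-c)) for c,v in L)
def brass(img,roi=None):
    h=cv2.cvtColor(img,cv2.COLOR_BGR2HSV)
    m=cv2.inRange(h,(19,140,90),(32,255,255))
    if roi: 
        k=np.zeros_like(m);x0,y0,x1,y1=roi;k[y0:y1,x0:x1]=255;m&=k
    return m
E
python3 - <<'E'
from h import *
S=dict(np.load('pics/scene0.npz'));D=dict(np.load('pics/side0.npz'))
for n,d,roi in(('scene',S,(320,250,375,310)),('side',D,(295,190,365,245))):
    m=brass(d['color'],roi)
    cs,hh=cv2.findContours(m,cv2.RETR_CCOMP,cv2.CHAIN_APPROX_NONE)
    for c,h in zip(cs,hh[0]):
        a=cv2.contourArea(c)
        if a>20: print(n,'hole' if h[3]>=0 else 'out',a,np.round(cv2.minAreaRect(c)[0],1),cv2.boundingRect(c))
a=cv2.resize(S['color'][215:275,145:225],None,fx=7,fy=7,interpolation=cv2.INTER_CUBIC)[:, :400*2]
b=cv2.resize(D['color'][310:375,410:505],None,fx=7,fy=7,interpolation=cv2.INTER_CUBIC)
cv2.imwrite('pics/c1.png',cv2.resize(np.vstack([cv2.copyMakeBorder(a,0,0,0,665-560,0),b]),None,fx=.66,fy=.66))
E
```

```text
scene out 470.5 [346.3 280.9] (330, 261, 32, 40)
scene hole 90.5 [341.  293.5] (334, 289, 15, 10)
scene hole 67.0 [351.4 266.6] (345, 263, 14, 9)
side out 778.0 [328.5 218.7] (302, 200, 54, 38)
side hole 81.5 [312.8 228.3] (307, 224, 13, 10)
side hole 69.0 [344.5 208. ] (339, 204, 12, 9)
```

View pics/c1.png

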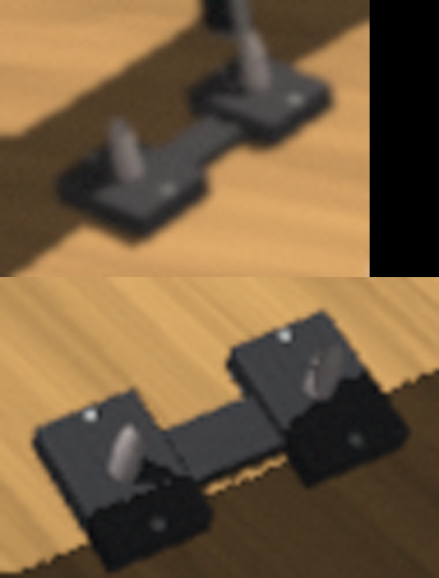

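Run:
```python
from h import *
S,D,W=[dict(np.load(f'pics/{n}0.npz')) for n in('scene','side','wrist')]
H=[tri([(S,a),(D,b)]) for a,b in(((341,293.5),(312.8,228.3)),((351.4,266.6),(344.5,208)),((341,293.5),(344.5,208)),((351.4,266.6),(312.8,228.3)))]
for x in H: print('hole',np.round(x[0],1),round(x[1],1))
for n,s,d,w in(('far',(170.5,241),(481,325.5),(226,388)),('near',(199.5,222.6),(438.1,342.9),(112,368))):
    X,e=tri([(S,s),(D,d)]);print('tip',n,np.round(X,1),round(e,1), 'w/ wrist',*[np.round(q,1) for q in tri([(S,s),(D,d),(W,w)])])
    print([np.round(plane(c,p,62),1) for c,p in((S,s),(D,d),(W,w))])
for n,s,d,w in(('far',(172.5,253.5),(478.2,335.1),(233,362)),('near',(201,233.5),(436,353.5),(131,345))):
    print('base',n,[np.round(plane(c,p,20),1) for c,p in((S,s),(D,d),(W,w))])
```

```text
hole [498.6 311.2 -42. ] 28.7
hole [539.6 301.3  52.6] 23.9
hole [575.  307.9   5.8] 1.1
hole [463.4 304.4   7.9] 1.3
tip far [ 549.6 -188.5   57.2] 1.2 w/ wrist [ 553.6 -187.2   55.4] 4.9
[array([ 555.9, -185.1,   62. ]), array([ 545.9, -188.8,   62. ]), array([ 560.6, -179.8,   62. ])]
tip near [ 444.7 -157.4   56.6] 0.2 w/ wrist [ 446.9 -158.4   56.6] 4.3
[array([ 451.8, -152.4,   62. ]), array([ 442.1, -159.2,   62. ]), array([ 453.7, -156.9,   62. ])]
base far [array([ 557.3, -187.1,   20. ]), array([ 547.4, -189.8,   20. ]), array([ 558.4, -181.2,   20. ])]
base near [array([ 447.1, -157.6,   20. ]), array([ 440.8, -161.9,   20. ]), array([ 452.1, -160.2,   20. ])]
```

Brass holes are about 112 mm apart and at z ≈ 7, which fits the text. The plate centre is near (519,306) with yaw about 0.03. The die centre is near (500,-172) with yaw about -0.25. I'll move above the brass plate.

Request:
drive_tool(
  motion=[
    {"fingers": 1,"linear": [0.031,-0.013,0],"twist": 0},
    {"fingers": 1,"linear": [0.031,-0.013,0],"twist": 0},
    {"fingers": 1,"linear": [0.031,-0.013,0],"twist": 0},
    {"fingers": 1,"linear": [0.031,-0.013,0],"twist": 0},
    {"fingers": 1,"linear": [0.031,-0.013,0],"twist": 0},
  ],
)

```text
clock: 0.57
eef_pos: [584.0, 156.3, 231.1]
tool_rot: [-3.141, 0.0, 1.57]
force: [0.4, -0.6, -0.2]
width: 85.5
gripper_force: 0.0
```

Request:
drive_tool(
  motion=[
    {"fingers": 1,"linear": [0.031,-0.013,0],"twist": 0},
    {"fingers": 1,"linear": [0.031,-0.013,0],"twist": 0},
    {"fingers": 1,"linear": [0.031,-0.013,0],"twist": 0},
    {"fingers": 1,"linear": [0.031,-0.013,0],"twist": 0},
    {"fingers": 1,"linear": [0.027,-0.013,0],"twist": 0},
  ],
)

```text
clock: 0.98
eef_pos: [518.8, 308.3, 231.1]
tool_rot: [-3.141, -0.001, 1.572]
force: [1.1, 0.8, 0.3]
width: 85.3
gripper_force: 0.0
```

Request:
drive_tool(
  motion=[
    {"fingers": 1,"linear": [0,0,0],"twist": 0.11},
    {"fingers": 1,"linear": [0,0,0],"twist": 0.11},
    {"fingers": 1,"linear": [0,0,0],"twist": 0.11},
    {"fingers": 1,"linear": [0,0,0],"twist": 0.11},
    {"fingers": 1,"linear": [0,0,0],"twist": 0.11},
  ],
)

```text
clock: 1.4
eef_pos: [519.7, 306.0, 231.0]
tool_rot: [-3.141, 0.001, 1.016]
force: [0.7, 0.9, 0.4]
width: 85.5
gripper_force: 0.0
```

Request:
drive_tool(
  motion=[
    {"fingers": 1,"linear": [0,0,0],"twist": 0.11},
    {"fingers": 1,"linear": [0,0,0],"twist": 0.11},
    {"fingers": 1,"linear": [0,0,0],"twist": 0.11},
    {"fingers": 1,"linear": [0,0,0],"twist": 0.11},
    {"fingers": 1,"linear": [0,0,0],"twist": 0.11},
  ],
)

```text
clock: 1.82
eef_pos: [519.8, 306.0, 231.1]
tool_rot: [-3.142, 0.001, 0.465]
force: [0.6, -0.1, 0.8]
width: 85.3
gripper_force: 0.0
```

Request:
drive_tool(
  motion=[
    {"fingers": 1,"linear": [0,0,0],"twist": 0.11},
    {"fingers": 1,"linear": [0,0,0],"twist": 0.11},
    {"fingers": 1,"linear": [0,0,0],"twist": 0.11},
    {"fingers": 1,"linear": [0,0,0],"twist": 0.11},
    {"fingers": 1,"linear": [0,0,0],"twist": 0},
  ],
)

```text
clock: 2.23
eef_pos: [519.7, 306.1, 230.9]
tool_rot: [3.141, 0.001, 0.028]
force: [-0.8, -0.4, -0.5]
width: 85.8
gripper_force: 0.0
```

Run:
```python
from cell import monitor, cams
from h import *
s=monitor.read_state(); print(s['clock'],s['eef_pos'],s['tool_rot'],np.round(s['qpos'],2))
W=cams.get_image('wrist'); cv2.imwrite('pics/wrist1.png',W['color']); np.savez('pics/wrist1.npz',**W)
S=cams.get_image('scene'); np.savez('pics/scene1.npz',**S); cv2.imwrite('pics/scene1.png',S['color'])
cs,hh=cv2.findContours(brass(W['color']),cv2.RETR_CCOMP,cv2.CHAIN_APPROX_NONE)
for c,h in zip(cs,hh[0]):
    a=cv2.contourArea(c)
    if a>200:
        p=cv2.minAreaRect(c); print('hole' if h[3]>=0 else 'out',a,np.round(p[0],1),np.round(p[1],1),np.round(plane(W,p[0],8),1))
```

```text
2.2333 [519.68059345 306.12374951 230.88957196] [3.14085880e+00 5.43517709e-04 2.84007907e-02] [-0.87  0.6   0.47  1.66 -0.32  0.96 -1.83]
out 3246.5 [316.6 191.9] [162.3  55.1] [523.3 307.9   8. ]
hole 919.5 [318.2 249.6] [35.  35.9] [464.6 304.6   8. ]
```

View pics/wrist1.png

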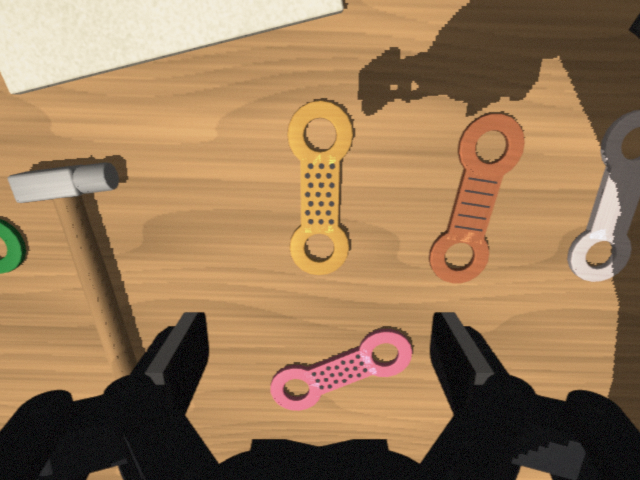

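The wrist view shows the brass plate between the fingers, with holes at (320,134) and (318.5,248). Copper is at (475,195), pink is nearer at (340,370), and the waist is clear for the fingers.

Run:
```python
from h import *
W=dict(np.load('pics/wrist1.npz'))
h=cv2.cvtColor(W['color'],cv2.COLOR_BGR2HSV)
m=cv2.inRange(h,(17,150,110),(30,255,255))[95:280,280:360]
m2=cv2.morphologyEx(cv2.inRange(h,(17,165,150),(30,255,255))[95:280,280:360],cv2.MORPH_CLOSE,np.ones((3,3)))
n=h[115:155,305:335]; print(h[134,300],h[134,320],h[190,340-5],h[134,335:342].tolist())
for q in(m,m2):
  cs,hh=cv2.findContours(q,cv2.RETR_CCOMP,cv2.CHAIN_APPROX_NONE)
  for c,k in zip(cs,hh[0]):
    if cv2.contourArea(c)>200:
      p=np.array(cv2.minAreaRect(c)[0])+(280,95); print(k[3]>=0,p,cv2.contourArea(c),np.round(plane(W,p,8),1))
print([np.round(plane(W,p,8),1) for p in((320.5,134),(318.5,248),(320,193))])
```

```text
[ 18 157 223] [ 16 124 210] [ 18 159 223] [[16, 124, 197], [17, 147, 192], [18, 158, 218], [19, 158, 228], [18, 156, 226], [19, 156, 227], [19, 156, 226]]
False [320. 187.] 7833.5 [528.2 304.7   8. ]
True [318.50000763 246.50001526] 703.0 [467.9 304.4   8. ]
True [319.75       134.24999619] 926.0 [576.7 306.4   8. ]Traceback (most recent call last):
  File "<stdin>", line 9, in <module>
TypeError: 'NoneType' object is not subscriptable
```

Holes from the wrist view (z = 8 plane) are (576.7,306.4) and (464.6,304.6), which agrees with the fixed views. The tool is already over the centre, so I'll descend and grip.

Request:
drive_tool(
  motion=[
    {"fingers": 1,"linear": [0,0,0.035],"twist": 0},
    {"fingers": 1,"linear": [0,0,0.035],"twist": 0},
    {"fingers": 1,"linear": [0,0,0.035],"twist": 0},
    {"fingers": 1,"linear": [0,0,0.035],"twist": 0},
    {"fingers": 1,"linear": [0,0,0.03],"twist": 0},
  ],
)

```text
clock: 2.75
eef_pos: [519.3, 305.9, 59.2]
tool_rot: [-3.142, 0.001, 0.034]
force: [0.2, -0.0, -0.6]
width: 85.7
gripper_force: 0.0
```

Request:
drive_tool(
  motion=[
    {"fingers": 1,"linear": [0,0,0.025],"twist": 0},
    {"fingers": 1,"linear": [0,0,0.02],"twist": 0},
    {"fingers": 1,"linear": [0,0,0.01],"twist": 0},
    {"fingers": 1,"linear": [0,0,0.004],"twist": 0},
    {"fingers": 1,"linear": [0,0,0],"twist": 0},
  ],
)

```text
clock: 3.17
eef_pos: [519.9, 305.9, 1.9]
tool_rot: [3.141, 0.001, 0.032]
force: [-0.4, 0.5, -0.2]
width: 85.3
gripper_force: 0.0
```

Request:
drive_tool(
  motion=[
    {"fingers": 1,"linear": [0,0,0.002],"twist": 0},
    {"fingers": 0.3,"linear": [0,0,0],"twist": 0},
    {"fingers": 0.3,"linear": [0,0,0],"twist": 0},
    {"fingers": 0.2,"linear": [0,0,0],"twist": 0},
    {"fingers": 0,"linear": [0,0,0],"twist": 0},
  ],
)

```text
clock: 3.58
eef_pos: [520.4, 306.4, 1.0]
tool_rot: [-3.141, -0.001, 0.031]
force: [0.4, 0.4, -0.3]
width: 39.1
gripper_force: 0.0
```

Request:
drive_tool(
  motion=[
    {"fingers": 0,"linear": [0,0,0],"twist": 0},
    {"fingers": 0,"linear": [0,0,0],"twist": 0},
    {"fingers": 0,"linear": [0,0,0],"twist": 0},
    {"fingers": 0,"linear": [0,0,0],"twist": 0},
  ],
)

```text
clock: 3.92
eef_pos: [520.5, 306.2, 1.4]
tool_rot: [-3.141, -0.001, 0.031]
force: [-0.8, -1.5, 5.2]
width: 34.0
gripper_force: 59.7
```

Gripped: width 34 mm, 60 N. Lifting.

Request:
drive_tool(
  motion=[
    {"fingers": 0,"linear": [0,0,-0.005],"twist": 0},
    {"fingers": 0,"linear": [0,0,-0.015],"twist": 0},
    {"fingers": 0,"linear": [0,0,-0.025],"twist": 0},
    {"fingers": 0,"linear": [0,0,-0.03],"twist": 0},
    {"fingers": 0,"linear": [0,0,-0.03],"twist": 0},
  ],
)

```text
clock: 4.33
eef_pos: [518.8, 305.5, 105.6]
tool_rot: [3.14, 0.002, 0.031]
force: [1.0, 1.4, -3.9]
width: 33.8
gripper_force: 60.5
```

Request:
drive_tool(
  motion=[
    {"fingers": 0,"linear": [0,0,-0.03],"twist": 0},
    {"fingers": 0,"linear": [0,0,-0.025],"twist": 0},
    {"fingers": 0,"linear": [0,0,-0.015],"twist": 0},
    {"fingers": 0,"linear": [0,0,-0.005],"twist": 0},
    {"fingers": 0,"linear": [0,0,0],"twist": 0},
  ],
)

```text
clock: 4.75
eef_pos: [520.2, 306.3, 181.3]
tool_rot: [-3.14, -0.001, 0.031]
force: [0.1, 0.2, -4.2]
width: 33.7
gripper_force: 60.6
```

Run:
```python
from cell import monitor, cams
from h import *
s=monitor.read_state(); print(s['clock'],s['eef_pos'],s['tool_rot'],s['width'],s['gripper_force'],s['force'])
o=[]
for n in('wrist','scene','side'):
    d=cams.get_image(n);np.savez(f'pics/{n}2.npz',**d)
    if n=='side':X=d
    o.append(d['color'])
w=cv2.resize(o[0],(400,300)); 
S=dict(np.load('pics/scene2.npz'))
def crop(d):
    p=d['R']@np.array([520,306,180.])+d['t'];p=d['K']@p;u,v=(p[:2]/p[2]).astype(int);print(u,v);u=max(u,50);v=max(v,38)
    return cv2.resize(d['color'][v-38:v+37,u-50:u+50],(400,300),interpolation=cv2.INTER_CUBIC)
cv2.imwrite('pics/lift.png',np.vstack([np.hstack([w,crop(S)]),np.hstack([crop(X),cv2.resize(o[1],(400,300))])]))
```

```text
4.75 [520.21898107 306.2675605  181.33271039] [-3.14047025e+00 -1.37712298e-03  3.09311024e-02] 33.668369333633215 60.551122426986694 [ 0.06325014  0.20312657 -4.16795619]
346 224
328 170
```

View pics/lift.png

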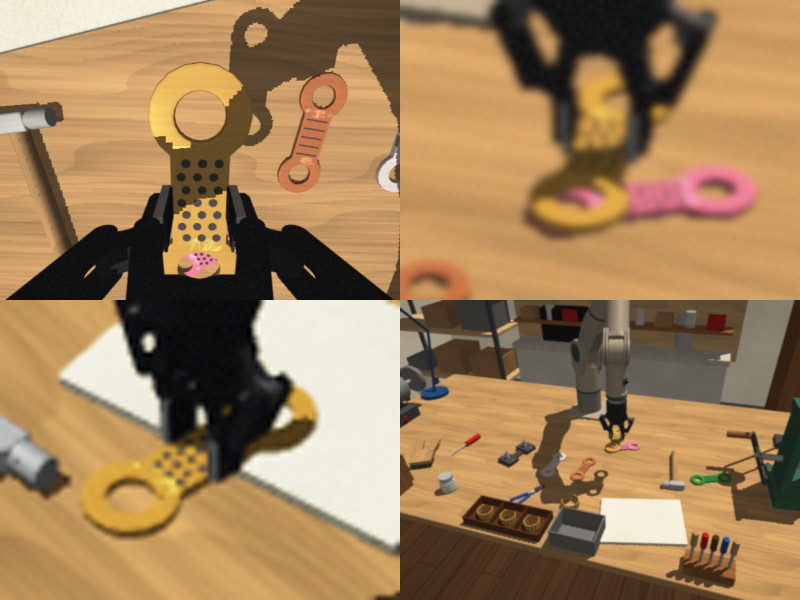

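The plate is held level in both views (wrist front hole at about (320,187) full-scale), and nothing else was moved. I'll carry it towards the base, stop short, and measure the pins.

Request:
drive_tool(
  motion=[
    {"fingers": 0,"linear": [-0.002,0.015,-0.003],"twist": 0},
    {"fingers": 0,"linear": [-0.003,0.03,-0.005],"twist": 0},
    {"fingers": 0,"linear": [-0.003,0.033,-0.005],"twist": 0},
    {"fingers": 0,"linear": [-0.003,0.033,-0.005],"twist": 0},
    {"fingers": 0,"linear": [-0.003,0.033,-0.005],"twist": 0},
  ],
)

```text
clock: 5.32
eef_pos: [509.2, 159.3, 202.3]
tool_rot: [3.14, 0.002, 0.031]
force: [1.0, -0.1, -3.2]
width: 33.6
gripper_force: 60.6
```

Request:
drive_tool(
  motion=[
    {"fingers": 0,"linear": [-0.003,0.033,-0.005],"twist": 0},
    {"fingers": 0,"linear": [-0.003,0.033,-0.005],"twist": 0},
    {"fingers": 0,"linear": [-0.003,0.033,-0.005],"twist": 0},
    {"fingers": 0,"linear": [-0.003,0.033,-0.005],"twist": 0},
    {"fingers": 0,"linear": [-0.003,0.033,-0.005],"twist": 0},
  ],
)

```text
clock: 5.73
eef_pos: [499.0, -5.9, 227.6]
tool_rot: [3.141, 0.002, 0.03]
force: [-0.1, -0.4, -5.2]
width: 33.8
gripper_force: 60.6
```

Request:
drive_tool(
  motion=[
    {"fingers": 0,"linear": [0,0.015,0],"twist": 0},
    {"fingers": 0,"linear": [0,0.005,0],"twist": 0},
    {"fingers": 0,"linear": [0,0,0],"twist": 0},
    {"fingers": 0,"linear": [0,0,0],"twist": 0},
  ],
)

```text
clock: 6.07
eef_pos: [500.5, -23.0, 227.5]
tool_rot: [-3.141, 0.002, 0.031]
force: [-0.2, 0.5, -4.0]
width: 33.8
gripper_force: 60.6
```

Run:
```python
from cell import monitor, cams
from h import *
s=monitor.read_state(); print(s['clock'],s['eef_pos'],s['tool_rot'],np.round(s['qpos'],2))
W=cams.get_image('wrist'); np.savez('pics/wrist3.npz',**W)
for X in((550,-187,62),(445,-158,62)):
    p=W['R']@np.array(X,float)+W['t'];p=W['K']@p;print(p[:2]/p[2])
```

```text
6.0667 [500.51327641 -23.0077031  227.54612561] [-3.14072434e+00  1.79033934e-03  3.08265112e-02] [-0.34  0.46  0.47  1.94 -0.28  0.81 -1.25]
[531.12231261 156.61027121]
[472.50217821 278.17918999]
```

Run:
```python
from h import *
L=[]
for f,x0,y0,w,hh,k in(('wrist3',420,110,180,200,3),('scene2',150,215,80,60,5),('side0',410,310,100,65,5)):
    im=np.load(f'pics/{f}.npz')['color'][y0:y0+hh,x0:x0+w]
    im=cv2.resize(im,None,fx=k,fy=k,interpolation=cv2.INTER_CUBIC)
    g=10 if k==5 else 20
    for i in range(0,w,g):cv2.line(im,(i*k,0),(i*k,6 if i%(2*g) else 12),(0,255,255),1)
    for i in range(0,hh,g):cv2.line(im,(0,i*k),(6 if i%(2*g) else 12,i*k),(0,255,255),1)
    L.append(im)
a=np.zeros((600,800,3),np.uint8)
a=cv2.resize(L[0],(360,400)); b=cv2.resize(L[1],(400,300)); c=cv2.resize(L[2],(430,280))
o=np.zeros((590,800,3),np.uint8);o[:400,:360]=a;o[:300,365:765]=b;o[305:585,365:795]=c
cv2.imwrite('pics/pins.png',o)
```

```text
(no output)
```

View pics/pins.png

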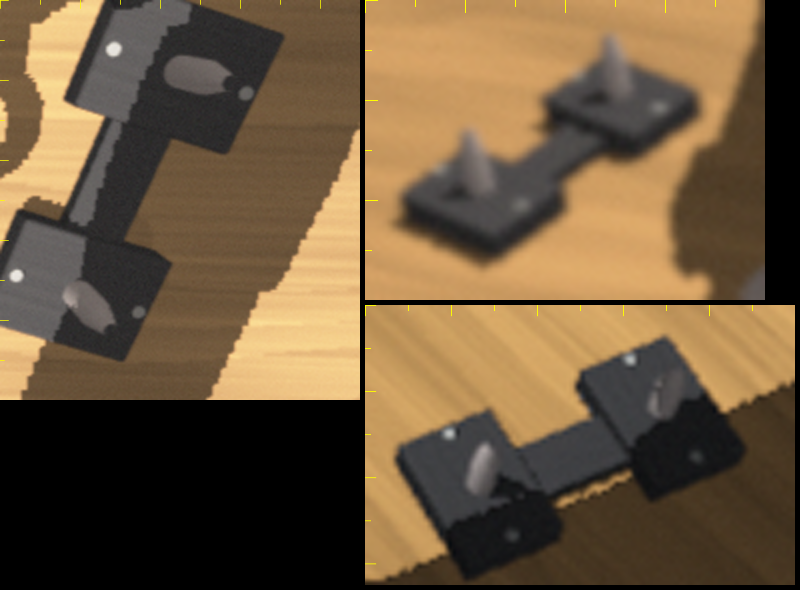

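The wrist crop shows screw dots on the blocks at (113,49)/(246,93) and (16,275)/(139,312), with the pins midway between them. The tips are at about (226,77) and (108,325). The same dots are visible in the side and scene crops, so I'll triangulate them.

Run:
```python
from h import *
W,S,D=[dict(np.load(f'pics/{n}.npz')) for n in('wrist3','scene2','side0')]
w=lambda x,y:(420+x/2,110+y/2)
s=lambda x,y:(150+(x-365)/5,215+y/5)
d=lambda x,y:(410+(x-365)/4.3,310+(y-305)/4.3)
P={'far L':(w(113,49),d(629,359),None),'far R':(w(246,93),d(696,457),s(438,168)),
   'near L':(w(16,275),d(449,433),s(659,107)),'near R':(w(139,312),d(512,535),None)}
P['far L']=(w(113,49),d(629,359),s(521,205));P['far R']=(w(246,93),d(696,457),s(438,168))
P['near R']=(w(139,312),d(512,535),s(575,77))
P['far tip']=(w(226,77),d(676,368),s(469,132));P['near tip']=(w(108,325),d(487,450),s(611,38))
R={}
for k,(a,b,c) in P.items():
    z=62 if 'tip' in k else 20
    print(k,*[(np.round(X,1),round(e,1)) for X,e in(tri([(W,a),(D,b)]),tri([(W,a),(S,c)]),tri([(W,a),(D,b),(S,c)]))],'| planes',*[np.round(plane(q,p,z)[:2],1) for q,p in((W,a),(D,b),(S,c))])
    R[k]=[plane(q,p,z)[:2] for q,p in((W,a),(D,b),(S,c))]
for i in range(3):
    f=(R['far L'][i]+R['far R'][i])/2;n=(R['near L'][i]+R['near R'][i])/2;print('dots',f,n,(f+n)/2,np.linalg.norm(f-n),np.arctan2(*(f-n)[::-1]))
    f=R['far tip'][i];n=R['near tip'][i];print('tips',f,n,(f+n)/2,np.linalg.norm(f-n),np.arctan2(*(f-n)[::-1]))
# held plate front hole in wrist3
m=cv2.inRange(cv2.cvtColor(W['color'],cv2.COLOR_BGR2HSV),(15,110,40),(32,255,255))
cv2.imwrite('pics/w3.png',W['color'])
```

```text
far L (array([ 561.7, -158. ,   18.9]), np.float64(1.0)) (array([ 562.3, -157.3,   21.1]), np.float64(0.6)) (array([ 561.4, -157.9,   19.7]), np.float64(1.2)) | planes [ 562.5 -158.3] [ 560.3 -157.8] [ 561.1 -157.5]
far R (array([ 544.6, -220.1,   18.6]), np.float64(1.1)) (array([ 545.8, -218.7,   22.6]), np.float64(0.0)) (array([ 544.1, -220.1,   20.1]), np.float64(1.4)) | planes [ 545.5 -220.1] [ 542.7 -219.9] [ 542.8 -221.1]
near L (array([ 455.6, -128.7,   18.8]), np.float64(0.8)) (array([ 456.7, -127.8,   21.5]), np.float64(0.8)) (array([ 455.2, -128.5,   19.8]), np.float64(1.3)) | planes [ 456.5 -129. ] [ 454.5 -128.4] [ 454.4 -128.3]
near R (array([ 438.2, -190.8,   19. ]), np.float64(1.0)) (array([ 439.1, -191.6,   19.6]), np.float64(0.2)) (array([ 438.4, -191.2,   19.1]), np.float64(1.5)) | planes [ 439.2 -191.2] [ 437.  -190.4] [ 439.7 -191.4]
far tip (array([ 554.5, -188.7,   56.7]), np.float64(1.7)) (array([ 555.7, -186.2,   60.9]), np.float64(1.5)) (array([ 553.7, -188. ,   57.9]), np.float64(2.4)) | planes [ 556.2 -187.2] [ 549.8 -189.2] [ 557.3 -183.3]
near tip (array(
[... 310 characters left out ...]
212382 -0.26790541083521036
tips [ 556.20974538 -187.15844703] [ 450.39075393 -158.43129916] [ 503.30024966 -172.79487309] 109.64902176860747 -0.26508554912284177
dots [ 551.5037411  -188.81022164] [ 445.72302293 -159.38094778] [ 498.61338201 -174.09558471] 109.79818985466346 -0.27134824410906827
tips [ 549.80253128 -189.24688381] [ 441.08517861 -160.95769234] [ 495.44385495 -175.10228808] 112.3376211572513 -0.25456345164974103
dots [ 551.93771593 -189.3271754 ] [ 447.06977776 -159.87889621] [ 499.50374685 -174.6030358 ] 108.92421954309194 -0.2737624285439518
tips [ 557.32450824 -183.30163045] [ 451.99311506 -153.25902589] [ 504.65881165 -168.28032817] 109.53200663384392 -0.27784248303019543
```

View pics/w3.png

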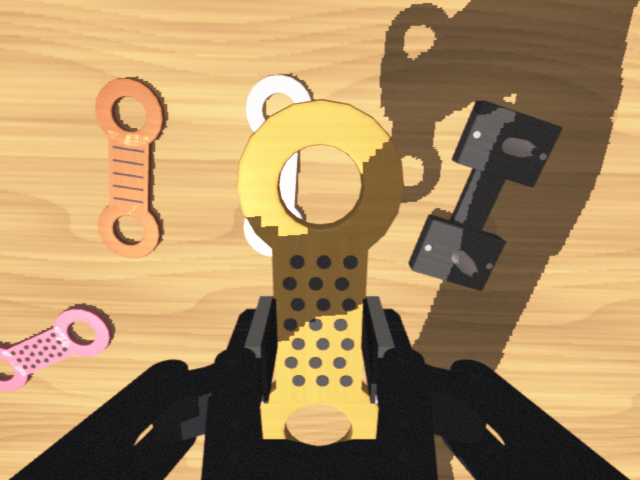

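Plate held: hole 84 px wide gives depth ≈ 139 mm, which is what a level plate should give. The rear hole is at about (319,425) in the image. The die centre is (500,-174.5) with yaw -0.27 and block tops at z ≈ 19–20. I'll turn and move above it.

Request:
drive_tool(
  motion=[
    {"fingers": 0,"linear": [0,0,0],"twist": 0.05},
    {"fingers": 0,"linear": [0,0,0],"twist": 0.1},
    {"fingers": 0,"linear": [0,0,0],"twist": 0.1},
    {"fingers": 0,"linear": [0,0,0],"twist": 0.05},
    {"fingers": 0,"linear": [0,0,0],"twist": 0},
  ],
)

```text
clock: 6.53
eef_pos: [501.0, -21.7, 227.7]
tool_rot: [-3.142, 0.001, -0.267]
force: [-0.5, 0.7, -4.5]
width: 34.0
gripper_force: 60.6
```

Request:
drive_tool(
  motion=[
    {"fingers": 0,"linear": [0.004,0.015,0],"twist": 0},
    {"fingers": 0,"linear": [0.008,0.028,0],"twist": 0},
    {"fingers": 0,"linear": [0.008,0.03,0],"twist": 0},
    {"fingers": 0,"linear": [0.008,0.03,0],"twist": 0},
    {"fingers": 0,"linear": [0.007,0.028,0],"twist": 0},
  ],
)

```text
clock: 6.95
eef_pos: [500.3, -159.5, 228.0]
tool_rot: [-3.141, 0.0, -0.265]
force: [1.2, 1.0, -4.0]
width: 33.6
gripper_force: 60.7
```

Request:
drive_tool(
  motion=[
    {"fingers": 0,"linear": [0.004,0.015,0.01],"twist": 0},
    {"fingers": 0,"linear": [0,0,0.025],"twist": 0},
    {"fingers": 0,"linear": [0,0,0.03],"twist": 0},
    {"fingers": 0,"linear": [0,0,0.03],"twist": 0},
    {"fingers": 0,"linear": [0,0,0.02],"twist": 0},
  ],
)

```text
clock: 7.37
eef_pos: [499.2, -172.8, 110.6]
tool_rot: [-3.14, 0.003, -0.265]
force: [1.8, -0.1, -3.7]
width: 34.1
gripper_force: 60.6
```

Request:
drive_tool(
  motion=[
    {"fingers": 0,"linear": [0,0,0],"twist": 0},
    {"fingers": 0,"linear": [0,0,0],"twist": 0},
    {"fingers": 0,"linear": [0,0,0],"twist": 0},
  ],
)

```text
clock: 7.62
eef_pos: [501.0, -174.7, 114.3]
tool_rot: [3.142, -0.002, -0.268]
force: [-0.1, 0.2, -4.0]
width: 33.7
gripper_force: 61.1
```

Run:
```python
from cell import monitor, cams
from h import *
s=monitor.read_state(); print(s['clock'],s['eef_pos'],s['tool_rot'],np.round(s['qpos'],2))
T=[]
for n in('wrist','scene','side'):
    d=cams.get_image(n);np.savez(f'pics/{n}4.npz',**d)
    p=d['K']@(d['R']@np.array([500,-174.5,90.])+d['t']);u,v=(p[:2]/p[2]).astype(int)
    if n=='wrist': T.append(cv2.resize(d['color'],(400,300)))
    else:
        print(n,u-50,v-38);T.append(cv2.resize(d['color'][v-38:v+37,u-50:u+50],(400,300),interpolation=cv2.INTER_CUBIC))
cv2.imwrite('pics/over.png',np.vstack([np.hstack([T[1],T[2]]),np.hstack([T[0],0*T[0]])]))
```

```text
7.6167 [ 501.01574436 -174.74949144  114.28541586] [ 3.14157083e+00 -1.83065844e-03 -2.67602351e-01] [ 0.01  0.67  0.43  1.97 -0.47  0.6  -1.1 ]
scene 132 184
side 414 288
```

View pics/over.png

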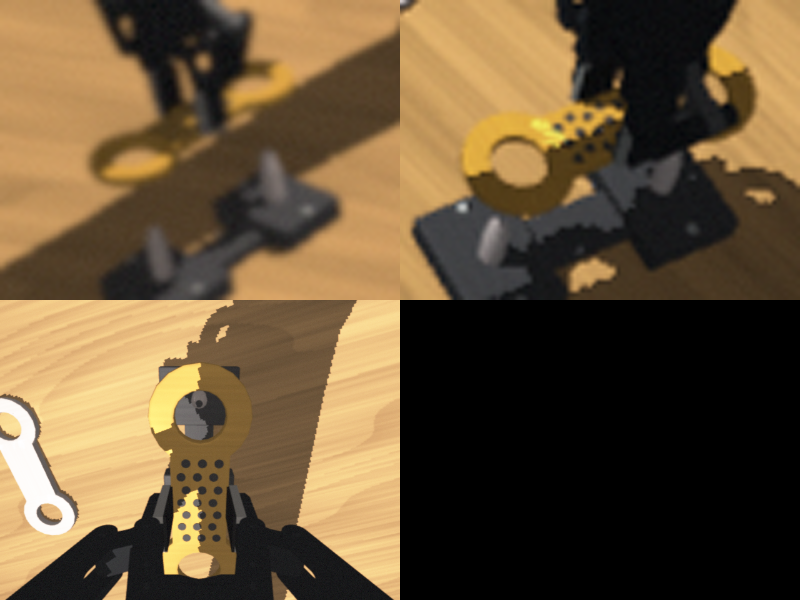

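The wrist tile shows the pin tip centred laterally in the front hole (hole (200,414), tip (199,400)). In the side tile the near hole is at (520,163), and in the scene tile the far hole is at (128,158). I'll compute the plate centre from these.

Run:
```python
from h import *
W,S,D=[dict(np.load(f'pics/{n}4.npz')) for n in('wrist','scene','side')]
far=[(W,(320,182.5)),(S,(132+128/4,184+158/4)),(D,(414+(720-400)/4,288+90/4))]
near=[(D,(414+120/4,288+163/4)),(S,(132+262/4,184+80/4))]
c=np.array([500,-174.5]);ex=np.array([np.cos(-.27),np.sin(-.27)])
print('far tri',tri(far[:2]),'near tri',tri(near))
for d,p in far+near:
    q=plane(d,p,119)[:2]-c;print('hole in base frame',q@ex,q@[-ex[1],ex[0]])
q=plane(W,(318.5,166),62)[:2]-c;print('tip',q@ex,q@[-ex[1],ex[0]])
# hole extents in wrist: rows/cols of plate outer edge along centre column
h=cv2.cvtColor(W['color'],cv2.COLOR_BGR2HSV);m=cv2.inRange(h,(15,120,40),(32,255,255))
col=m[:,320];e=np.flatnonzero(np.diff(col.astype(int)));print(e[:12],[ (np.round((plane(W,(320,r+1),119)[:2]-c)@ex,1)) for r in e[:12]])
```

```text
far tri (array([ 557.38404469, -190.78665218,  119.64073171]), np.float64(0.5216093001790153)) near tri (array([ 444.3432066 , -157.44470013,  118.53165703]), np.float64(4.342538363416632))
hole in base frame 59.06305411256274 -0.1322069979853424
hole in base frame 59.55276961950361 -1.3856575452537125
hole in base frame 64.69153831438992 -6.167520977746872
hole in base frame -55.088840234159996 -1.4414916452951552
hole in base frame -60.79363325707338 5.225185634884591
tip 56.13285955373373 0.4364972901618849
[50 51 54 56 58 62 63 64 67 68 71 72] [np.float64(101.6), np.float64(101.3), np.float64(100.5), np.float64(99.9), np.float64(99.3), np.float64(98.1), np.float64(97.8), np.float64(97.5), np.float64(96.6), np.float64(96.3), np.float64(95.4), np.float64(95.1)]
```

Plate centre is about +2 mm along the pin line, under 1 mm sideways, and level. I'll shift 2 mm back and lower in stages, watching the force.

Request:
drive_tool(
  motion=[
    {"fingers": 0,"linear": [-0.002,0,0.01],"twist": 0},
    {"fingers": 0,"linear": [0,0,0.015],"twist": 0},
    {"fingers": 0,"linear": [0,0,0.012],"twist": 0},
    {"fingers": 0,"linear": [0,0,0.008],"twist": 0},
    {"fingers": 0,"linear": [0,0,0.005],"twist": 0},
  ],
)

```text
clock: 8.18
eef_pos: [498.3, -174.2, 63.2]
tool_rot: [-3.141, -0.0, -0.269]
force: [-0.3, 0.4, -2.9]
width: 33.7
gripper_force: 61.1
```

Request:
drive_tool(
  motion=[
    {"fingers": 0,"linear": [0,0,0.004],"twist": 0},
    {"fingers": 0,"linear": [0,0,0.004],"twist": 0},
    {"fingers": 0,"linear": [0,0,0.004],"twist": 0},
    {"fingers": 0,"linear": [0,0,0.004],"twist": 0},
    {"fingers": 0,"linear": [0,0,0.004],"twist": 0},
  ],
)

```text
clock: 8.6
eef_pos: [498.2, -174.4, 43.2]
tool_rot: [-3.142, -0.001, -0.269]
force: [0.6, 0.9, -4.2]
width: 33.8
gripper_force: 61.1
```

Underside is at about 41 mm, 20 mm below the tips, with no contact force, so the pins are through. Continuing down.

Request:
drive_tool(
  motion=[
    {"fingers": 0,"linear": [0,0,0.004],"twist": 0},
    {"fingers": 0,"linear": [0,0,0.004],"twist": 0},
    {"fingers": 0,"linear": [0,0,0.004],"twist": 0},
    {"fingers": 0,"linear": [0,0,0.003],"twist": 0},
    {"fingers": 0,"linear": [0,0,0.002],"twist": 0},
  ],
)

```text
clock: 9.02
eef_pos: [497.8, -174.2, 25.8]
tool_rot: [-3.142, 0.0, -0.269]
force: [-0.7, -0.1, -3.7]
width: 33.9
gripper_force: 61.1
```

Request:
drive_tool(
  motion=[
    {"fingers": 0,"linear": [0,0,0.001],"twist": 0},
    {"fingers": 0,"linear": [0,0,0.001],"twist": 0},
    {"fingers": 0,"linear": [0,0,0.001],"twist": 0},
  ],
)

```text
clock: 9.27
eef_pos: [498.1, -174.4, 23.3]
tool_rot: [3.142, -0.0, -0.269]
force: [0.5, -0.8, -4.1]
width: 34.0
gripper_force: 61.1
```

Request:
drive_tool(
  motion=[
    {"fingers": 0,"linear": [0,0,0.001],"twist": 0},
    {"fingers": 0,"linear": [0,0,0.0005],"twist": 0},
    {"fingers": 0,"linear": [0,0,0],"twist": 0},
  ],
)

```text
clock: 9.52
eef_pos: [498.0, -174.3, 21.8]
tool_rot: [-3.142, 0.0, -0.269]
force: [0.6, 0.0, -3.3]
width: 33.6
gripper_force: 61.1
```

Request:
drive_tool(
  motion=[
    {"fingers": 0,"linear": [0,0,0.0005],"twist": 0},
    {"fingers": 0,"linear": [0,0,0.0005],"twist": 0},
    {"fingers": 0,"linear": [0,0,0],"twist": 0},
  ],
)

```text
clock: 9.77
eef_pos: [498.1, -174.3, 21.4]
tool_rot: [-3.141, -0.0, -0.269]
force: [-1.7, 0.1, 3.7]
width: 33.7
gripper_force: 61.9
```

Contact: the vertical force went from -4 to +3.7 N at the expected height. I'll open gradually and retreat.

Request:
drive_tool(
  motion=[
    {"fingers": 0.45,"linear": [0,0,0],"twist": 0},
    {"fingers": 0.5,"linear": [0,0,0],"twist": 0},
    {"fingers": 0.6,"linear": [0,0,0],"twist": 0},
    {"fingers": 0.8,"linear": [0,0,0],"twist": 0},
    {"fingers": 1,"linear": [0,0,0],"twist": 0},
  ],
)

```text
clock: 10.18
eef_pos: [498.1, -174.3, 20.8]
tool_rot: [3.142, -0.0, -0.269]
force: [0.7, 0.4, -0.0]
width: 73.5
gripper_force: 0.0
```

Request:
drive_tool(
  motion=[
    {"fingers": 1,"linear": [0,0,0],"twist": 0},
    {"fingers": 1,"linear": [0,0,0],"twist": 0},
    {"fingers": 1,"linear": [0,0,-0.01],"twist": 0},
    {"fingers": 1,"linear": [0,0,-0.02],"twist": 0},
    {"fingers": 1,"linear": [0,0,-0.03],"twist": 0},
  ],
)

```text
clock: 10.6
eef_pos: [496.4, -173.7, 80.3]
tool_rot: [-3.141, 0.004, -0.27]
force: [0.5, 0.4, 0.5]
width: 85.4
gripper_force: 0.0
```

Request:
drive_tool(
  motion=[
    {"fingers": 1,"linear": [0,0,-0.035],"twist": 0},
    {"fingers": 1,"linear": [0,0,-0.035],"twist": 0},
    {"fingers": 1,"linear": [0,0,-0.03],"twist": 0},
    {"fingers": 1,"linear": [0,0,-0.02],"twist": 0},
    {"fingers": 1,"linear": [0,0,0],"twist": 0},
  ],
)

```text
clock: 11.02
eef_pos: [500.3, -175.6, 205.8]
tool_rot: [-3.142, -0.009, -0.27]
force: [0.9, -0.8, 0.7]
width: 85.3
gripper_force: 0.0
```

Run:
```python
from cell import monitor, cams
from h import *
s=monitor.read_state(); print(s['clock'],s['eef_pos'],s['width'],s['force'])
T=[]
for n in('wrist','scene','side'):
    d=cams.get_image(n);np.savez(f'pics/{n}5.npz',**d)
    p=d['K']@(d['R']@np.array([500,-174.5,28.])+d['t']);u,v=(p[:2]/p[2]).astype(int)
    if n=='wrist': T.append(cv2.resize(d['color'],(400,300)))
    else:
        print(n,u-50,v-38);T.append(cv2.resize(d['color'][v-38:v+37,u-50:u+50],(400,300),interpolation=cv2.INTER_CUBIC))
cv2.imwrite('pics/end.png',np.vstack([np.hstack([T[1],T[2]]),np.hstack([T[0],0*T[0]])]))
```

```text
11.0167 [ 500.34899159 -175.58307204  205.75590759] 85.3011750121388 [ 0.9236474  -0.8117564   0.73672435]
scene 136 202
side 409 302
```

View pics/end.png

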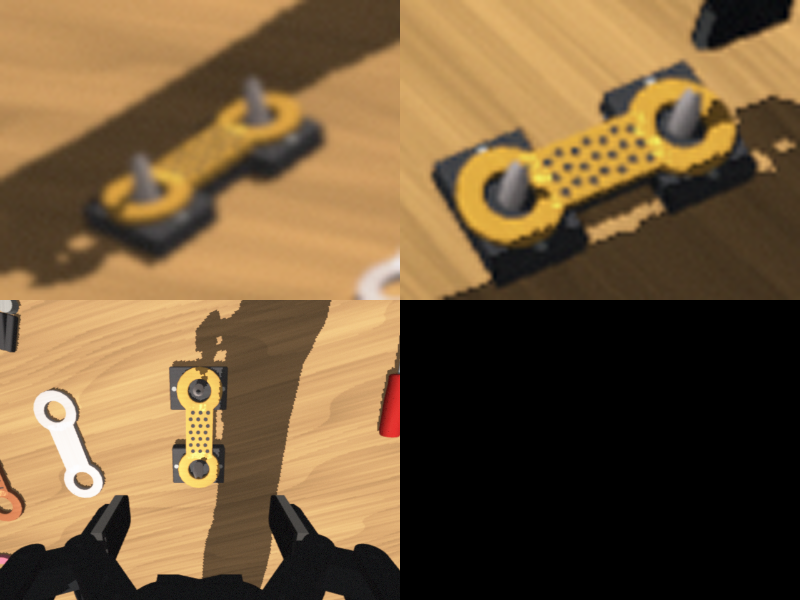

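All three views show the plate flat on the blocks with a pin through each hole. In the wrist tile the holes are at (199,391) and (199,468), and the gripper is clear. Handing in.

```bash
python3 -c "
from cell import ctrl
print(ctrl.finish_job())"
```

```text
the job is handed in; nothing more can be done
None
```

The brass plate lies flat on the die base with a pin through each hole, lowered without a drop; the copper and silvery plates were not touched, and the job was handed in at about 11 s (no verdict was returned).

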